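# Slide the funnel board out over the cup and hold it

## Robot

A 7-joint arm with a two-finger parallel gripper is mounted at the origin on a cart in front of the work surface, level with it; the furniture and walls round the work are solid. World frame = base frame: x ahead of the robot, y to its left, z up, the work surface at z = 0. Lengths are in m, angles in rad, forces in N, time in s.
With the tool pointing down it reaches from about 0.425 to 0.825 m from the base axis. Payload 3.6 kg.
Tool frame: the origin (TCP) lies where the fingers leave the gripper's body, on its centre line; the fingertips stand 73 mm ahead of it and the grasp point (between the pads) lies 54 mm ahead of it; z points along the fingers, y is the line along which they close (so a half turn about z gives the same grasp; the last joint's range is limited). The gripper opens to 85 mm and grips with 20 to 120 N. Pads are 22 mm wide; open, the fingers measure 114 mm over their backs; the gripper's body (76 mm by 85 mm) begins 54 mm behind the grasp point. The pads swing forward as they close: fully open they stand 13 mm farther back than shut.
Start: joints at [-1.284, 0.615, -0.013, 1.423, 0.008, 1.103, -0.04], TCP at [0.2, 0.618, 0.304] pointing down, gripper open.
Joint ranges: [-3.12, 3.12], [-0.3, 2.06], [-1.34, 1.32], [0.26, 2.42], [-1.36, 4.5], [0.01, 1.98], [-2.84, 2.84]. Speed limits (rad/s): [2.79, 2.79, 3.14, 3.14, 3.14, 3.14, 3.14].

## Interface

Orientations are given as a unit quaternion [x, y, z, w].
In Python, from station import arm, snapshot, camera_info, ticket gives the robot as it stands. Calls block until the motion is done:
- arm.movep(position, orientation): joint-space move of the TCP to a pose.
- arm.line_to(position, velocity=0.15, ori=None): straight line of the TCP; ori=None keeps the orientation; velocity is the mean speed in m/s.
- arm.move_j(angles): joint-space move.
- arm.move_gripper(opening, effort=None): opening from 0.0 (shut) to 1.0 (fully open); effort is the grip in N (None keeps the last); returns when the fingers have stopped.
- arm.pause(seconds).
- arm.ik(position, orientation): joint angles nearest the present ones, or None.
- snapshot(name): name is "side" or "top"; returns the picture (420x560x3 uint8, blue, green, red); there is no depth.
- camera_info(name): a dict with "fx", "fy", "cx", "cy" (pixels), "R" (3x3) and "t" (3): a world point X has camera coordinates R X + t. Camera axes: x right, y down, z forward; pixel columns grow to the right and rows downward; lengths in m; the calibration is good to about 2 mm. A picture is of the moment at which its call begins. camera_info takes no time and is no camera call.
A pose or a line that the arm cannot do raises arm.MotionError and nothing moves.
- ticket.finish_job(): hands the job in; it is judged then, once.
Readings, each from a call of its own:
- arm.read_time(): time.
- arm.read_joint_positions(): joint angles.
- arm.read_dq(): joint speeds.
- arm.read_effort(): joint torques, N m.
- arm.read_tool_pos(): TCP position.
- arm.read_eef_rot(): TCP orientation.
- arm.read_ft_force(): force on the tool from outside, world axes, zero at the start.
- arm.read_wrist_torque(): the same for the moment, N m.
- arm.read_opening(): opening from 0.0 (shut) to 1.0 (fully open).
- arm.read_finger_force(): force on a finger pad.
Only numpy, scipy, OpenCV 4.12 (cv2) and the standard library are available. Lean on these libraries where they do the work, as an engineer would, in place of code of your own. Each camera call takes 0.05 s, during which the arm holds its last target. There are 200 camera calls.

## Task

Slide the white funnel board outward along its stand, without lifting it, until its red line is level with the outer ends of the two blue guide rails, so that the funnel spout hangs over the steel cup. At that overhang the board would tip over if let go, so the job ends with the gripper still holding the board (it has a black handle) and the board lying flat and still on the stand. Leave the steel cup, the jars and the timer where they are.

Things in the scene. Friction and masses are not known exactly. Their poses are not given: they have to be found in the camera images.
- stand_edge (a point): Middle of the outer edge of the fixed grey stand, on its flat deck, 150 mm above the worktop. x: outward (the way the board is to slide), y: along the edge, z: up. The deck is 146 mm wide and reaches 220 mm inward (-x). A blue guide rail, 12 mm high, 15 mm wide, runs along each side (inner faces 116 mm apart); the rails' outer ends are level with this edge (x = 0).
- red_line (a point): Middle of the 4 mm wide red line across the top of the loose white board (360 x 110 x 14 mm, 0.5 to 1 kg), half-way along it, 14 mm above its underside. Board axes: x outward to the funnel, z up. It lies between the rails with 3 mm play each side. Heavy at the funnel end, it starts balanced, the line 65 to 105 mm inward of the edge; with the line under 40 mm from the edge it tips unless held.
- handle (a point): Centre of the black handle block fixed on top of the board's inner end, 150 mm inward (-x) of the red line; axes as the board's. It measures 26 mm along x, 46 mm along y and 40 mm in height; its top is 20 mm above this point, the board's top face 20 mm below. A foot, 30 x 56 mm, surrounds its lowest 6 mm.
- funnel (a point): Lower end of the spout of the steel funnel fixed in the board, 130 mm outward (+x) of the red line, 20 mm below the board's underside. The funnel's mouth is 84 mm wide, 52 mm above the board's top. The spout is already outside the stand edge at the start and clears the cup's rim by 14 mm.
- cup: Loose steel cup, 71 mm wide and 116 mm high, open at the top, standing on the worktop about 130 mm outward of the stand edge, where the spout comes to hang. Origin: centre of its underside; z up. Leave it standing.
- jar_red: Loose sample jar with a red cap, 62 x 98 mm, bystander. Origin: centre of its underside.
- jar_blue: Loose sample jar with a blue cap, 44 x 68 mm, bystander. Origin: centre of its underside.
- timer: Loose bench timer, 62 x 76 x 52 mm, bystander. Origin: centre of its underside.

How it is judged:
By the outcome, as a careful person would: the job done as asked, in the order asked, and still so for the second after the job is handed in, while the arm keeps its last pose, push and grip.
It also fails if it takes over 35 s, if anything falls off the work surface, if the arm or the gripper's body presses on something with over 40 N, if the wrist force passes 120 N, or if a joint passes its speed limit or range.

## Working session

There is one attempt and no reset: what is moved stays moved. The work goes in short steps, each a Python script; the robot and the scene stay as the last script left them, time stands still between calls to the robot, and variables do not carry over. Pictures are saved under pics/ and viewed, at most 10 in all, crops included, and the job is handed in when it is done.

```bash
ls; mkdir -p pics
python3 - <<'E'
from station import arm,snapshot,camera_info
import cv2
for n in("side","top"):
    cv2.imwrite(f"pics/{n}0.png",snapshot(n)); c=camera_info(n); print(n,c)
print(arm.read_eef_rot(),arm.read_time())
E
```

```text
pics
side {'fx': 507.6347676807945, 'fy': 507.6347676807945, 'cx': 272.04903279586017, 'cy': 204.57807640264883, 'R': array([[-0.96585901, -0.25858465, -0.01582271],
       [-0.15651047,  0.63108362, -0.75976176],
       [ 0.20644818, -0.73134632, -0.65000901]]), 't': array([0.58776368, 0.14268692, 1.14836047])}
top {'fx': 392.96402526639105, 'fy': 392.96402526639105, 'cx': 279.8241070017309, 'cy': 211.52280285208792, 'R': array([[ 0.00925   , -0.99992427,  0.00811761],
       [-0.98517824, -0.01050353, -0.17121188],
       [ 0.17128418, -0.00641358, -0.98520079]]), 't': array([0.02773433, 0.58623823, 1.13448991])}
[ 1.55726605e-01  9.87799526e-01 -1.13969050e-03 -1.49149225e-04] 0.1
```

View pics/side0.png

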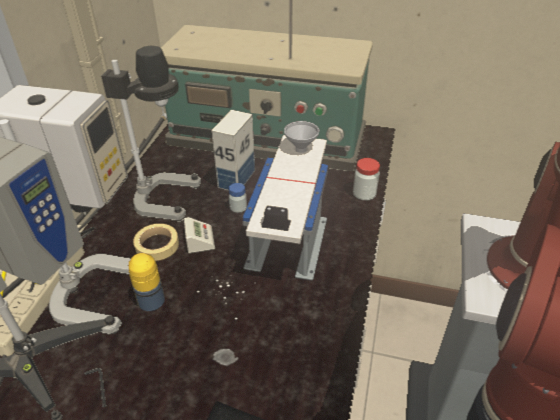

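View pics/top0.png

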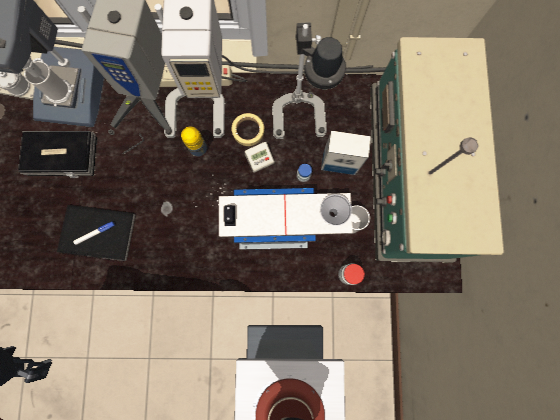

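The side view shows the board (red line ~ (290,182), black handle ~ (276,216)), with the rails beside it. In the top view the handle is at ~(230,215), the red line at column ~285, the rails' outer ends at column ~314, and the funnel at (335,209). Outward is therefore about -y in the world.

```bash
cat > h.py <<'E'
import numpy as np,cv2
from station import arm,snapshot,camera_info
def ray(n,uv,z):
    c=camera_info(n);R=c["R"];o=-R.T@c["t"]
    d=R.T@np.array([(uv[0]-c["cx"])/c["fx"],(uv[1]-c["cy"])/c["fy"],1])
    return o+d*(z-o[2])/d[2]
def proj(n,X):
    c=camera_info(n);p=c["R"]@X+c["t"];return np.array([c["fx"]*p[0]/p[2]+c["cx"],c["fy"]*p[1]/p[2]+c["cy"]])
ROI={"top":(205,175,340,250),"side":(225,125,345,245)}
def mask(n,im,lo,hi):
    x0,y0,x1,y1=ROI[n];m=np.zeros(im.shape[:2],np.uint8)
    m[y0:y1,x0:x1]=cv2.inRange(cv2.cvtColor(im,cv2.COLOR_BGR2HSV),lo,hi)[y0:y1,x0:x1];return m
def blobs(m,k=1):
    n,l,s,c=cv2.connectedComponentsWithStats(m)
    o=sorted(range(1,n),key=lambda i:-s[i,4])[:k]
    return [np.argwhere(l==i)[:,::-1].astype(float) for i in o]
def red(n,im):
    return blobs(cv2.bitwise_or(mask(n,im,(0,90,80),(8,255,255)),mask(n,im,(172,90,80),(180,255,255))))[0]
def toworld(n,pts,z): return np.array([ray(n,p,z) for p in pts])
E
python3 - <<'E'
from h import *
for n in("top","side"):
    im=snapshot(n)
    r=red(n,im);w=toworld(n,r,.164);print(n,"red",len(r),r.mean(0),w.mean(0),np.ptp(w,axis=0))
    for b in blobs(mask(n,im,(100,120,50),(125,255,255)),4):
        w=toworld(n,b,.162);print(" blue",len(b),b.min(0),b.max(0),w.min(0)[:2],w.max(0)[:2], cv2.fitLine(w[:,:2].astype(np.float32),cv2.DIST_L2,0,.01,.01).ravel())
    for b in blobs(mask(n,im,(0,0,0),(180,255,60)),3):
        w=toworld(n,b,.204);print(" black",len(b),b.min(0),b.max(0),w.mean(0),np.ptp(w,axis=0))
    im2=im[slice(*ROI[n][1::2]),slice(*ROI[n][::2])];cv2.imwrite(f"pics/{n}c.png",cv2.resize(im2,None,fx=5,fy=5,interpolation=cv2.INTER_NEAREST))
E
```

```text
top red 49 [284.73469388 212.97959184] [0.56248014 0.02091484 0.164     ] [1.10261301e-01 6.21116414e-03 2.22044605e-16]
 blue 445 [234. 188.] [313. 194.] [ 0.61403188 -0.05659035] [0.63335601 0.16089739] [ 0.03181381 -0.99949384  0.6235491   0.05123652]
 blue 436 [234. 235.] [315. 242.] [ 0.48206538 -0.06130087] [0.50316033 0.15710873] [ 0.0336695  -0.99943304  0.49273363  0.04757803]
 blue 14 [301. 175.] [308. 176.] [ 0.66713771 -0.04290544] [ 0.67018838 -0.02348152] [ 0.01229239 -0.9999244   0.6688514  -0.03319116]Traceback (most recent call last):
  File "<stdin>", line 8, in <module>
  File "h.py", line 19, in toworld
    def toworld(n,pts,z): return np.array([ray(n,p,z) for p in pts])
                                           ~~~^^^^^^^
  File "h.py", line 4, in ray
    c=camera_info(n);R=c["R"];o=-R.T@c["t"]
ValueError: time passes only in moves, steps and waits
```

```bash
sed -i 's/^def ray/CI={k:camera_info(k) for k in("top","side")}\ndef ray/; s/c=camera_info(n)/c=CI[n]/' h.py
python3 - <<'E'
from h import *
a=np.array([.0327,-.99946,0]);b_=np.array([.99946,.0327,0])
for n in("top","side"):
    im=snapshot(n)
    r=red(n,im);w=toworld(n,r,.164);print(n,"red",len(r),r.mean(0),w.mean(0),"s",(w@a).mean(),"ptp b",np.ptp(w@b_), "fit",np.polyfit(w@b_,w@a,1))
    for b in blobs(mask(n,im,(100,120,50),(125,255,255)),2):
        w=toworld(n,b,.162);s=w@a;print(" blue",len(b),b.min(0),b.max(0),"s",np.percentile(s,[0,1,99,100]),"b",np.percentile(w@b_,[1,50,99]))
    for b in blobs(mask(n,im,(0,0,0),(180,255,60)),3):
        w=toworld(n,b,.204);print(" black",len(b),b.min(0),b.max(0),w.mean(0),"s",np.ptp(w@a),(w@a).mean(),"b",np.ptp(w@b_))
    im2=im[slice(*ROI[n][1::2]),slice(*ROI[n][::2])];cv2.imwrite(f"pics/{n}c.png",cv2.resize(im2,None,fx=5,fy=5,interpolation=cv2.INTER_NEAREST))
E
```

```text
top red 49 [284.73469388 212.97959184] [0.56248014 0.02091484 0.164     ] s -0.0025104419338119154 ptp b 0.11037741464176853 fit [-0.00282672 -0.0009194 ]
 blue 444 [234. 188.] [313. 194.] s [-0.14040323 -0.13920134  0.07679638  0.07727054] b [0.61711261 0.62458621 0.6327217 ]
 blue 436 [234. 235.] [315. 242.] s [-0.14086665 -0.14082546  0.07645133  0.07763331] b [0.48665398 0.49396468 0.50147806]
 black 2466 [205. 175.] [339. 249.] [0.60137561 0.10515239 0.204     ] s 0.3564858264821427 -0.08543062773397397 b 0.19837557431500064
 black 436 [294. 235.] [339. 249.] [ 0.47776282 -0.07935432  0.204     ] s 0.11760150198452952 0.09493431297842223 b 0.03758841246588135
 black 185 [225. 205.] [234. 225.] [0.5471032  0.16543073 0.204     ] s 0.023571591916254214 -0.14745111866165264 b 0.05318534873616432
side red 60 [290.7 179.9] [0.55684905 0.02151711 0.164     ] s -0.0032965251896106386 ptp b 0.10766436114842848 fit [-0.00525523 -0.00036804]
 blue 162 [244. 186.] [260. 217.] s [-0.14356669 -0.14286622 -0.04087189 -0.03841647] b [0.61682502 0.62278678 0.62881624]
 blue 52 [258. 167.] [268. 183.] s [-0.02562453 -0.02538757  0.03607624  0.03632104] b [0.61818487 0.62244956 0.62844452]
 black 200 [232. 226.] [248. 244.] [0.59538026 0.26371124 0.204     ] s 0.05064305351373741 -0.24409990010553778 b 0.03479348510054481
 black 64 [270. 241.] [296. 244.] [0.52006073 0.26045898 0.204     ] s 0.010290340802462328 -0.2433123453513646 b 0.04657681305669903
 black 31 [225. 201.] [229. 209.] [0.65043707 0.18261884 0.204     ] s 0.024892507992575447 -0.16125093851941633 b 0.014145231365844668
```

View pics/topc.png

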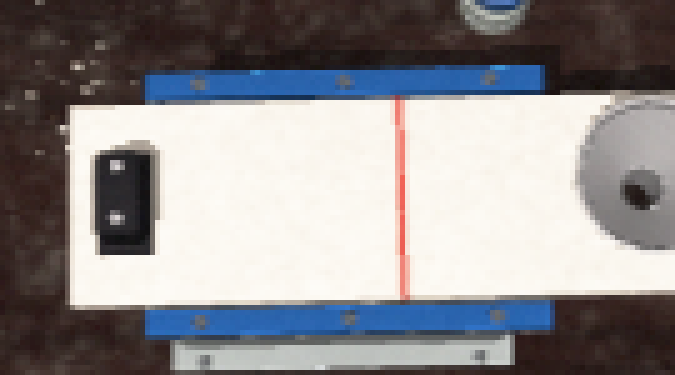

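View pics/sidec.png

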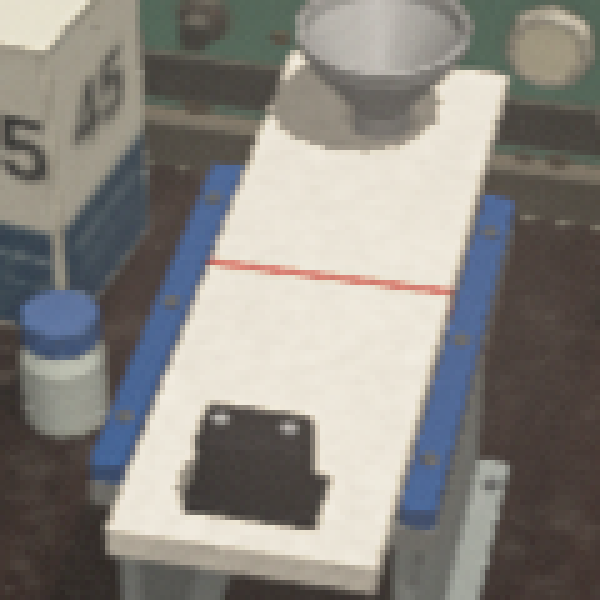

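The crops confirm that the rail is 0.220 m long with a 131 mm pitch. The red line is about 81 mm inward of the edge. The handle is 150 mm further in, at about (0.554, 0.171), and has clear space around it. I'll approach and grip it across its 26 mm faces, with the fingertips above the foot.

```bash
python3 - <<'E'
from h import *
q=[-.01635,.99987,0,0]
arm.movep([.554,.1707,.31],q)
im=snapshot("side");cv2.imwrite("pics/s1.png",cv2.resize(im[100:260,200:360],None,fx=3,fy=3))
f0=arm.read_ft_force();arm.line_to([.554,.1707,.249],.06)
f1=arm.read_ft_force()
arm.move_gripper(0.0,60)
arm.pause(.2)
im=snapshot("side");cv2.imwrite("pics/s2.png",cv2.resize(im[100:260,200:360],None,fx=3,fy=3))
print(f0,f1,arm.read_ft_force(),arm.read_wrist_torque(),arm.read_opening(),arm.read_finger_force(),arm.read_tool_pos(),arm.read_time())
for n in("top","side"):
    r=red(n,snapshot(n));w=toworld(n,r,.164);print(n,len(r),w.mean(0))
E
python3 -c "
import cv2,numpy as np
cv2.imwrite('pics/s12.png',np.hstack([cv2.resize(cv2.imread(f'pics/s{i}.png'),(400,400)) for i in(1,2)]))"
```

```text
[-0.57133193 -0.08172825 -0.21598999] [-0.48175765 -0.46689395  0.62064162] [-0.63650942 -0.14753331  1.96332272] [0.07090503 0.06099187 0.0728529 ] 0.2949759870258748 59.802918434143066 [0.55418951 0.17086828 0.24929046] 4.3417
top 2247 [0.55524648 0.19722269 0.164     ]
side 581 [ 0.63353673 -0.14863768  0.164     ]
```

View pics/s12.png

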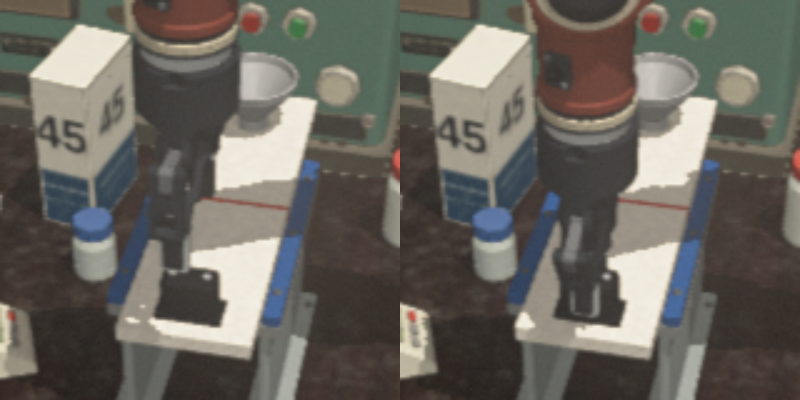

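The handle is gripped: the opening of about 25 mm matches its 26 mm thickness, and the forces are low. Next I slide it most of the way.

Run:
```python
from h import *
a=np.array([.0327,-.99946,0]);b_=np.array([.99946,.0327,0])
p=np.array(arm.read_tool_pos());
for d in (.025,.05,.072):
    arm.line_to(list(p+d*a),.04); print(d,arm.read_ft_force(),arm.read_wrist_torque(),arm.read_opening(),arm.read_tool_pos())
arm.pause(.2);print(p,arm.read_time(),arm.read_finger_force())
for n in("top","side"):
    im=snapshot(n);cv2.imwrite(f"pics/{n}3.png",im)
t,s=cv2.imread("pics/top3.png"),cv2.imread("pics/side3.png")
cv2.imwrite("pics/c3.png",np.hstack([cv2.resize(t[175:255,270:350],(400,400),interpolation=0),cv2.resize(s[110:190,250:330],(400,400),interpolation=0)]))
```

```text
0.025 [0.2927629  2.44882416 1.76811509] [0.68077514 0.00994407 0.06452515] 0.2899702647688014 [0.55505363 0.14599596 0.24927133]
0.05 [0.66094567 1.31871568 2.43803186] [ 0.56284023 -0.02908209 -0.03031984] 0.2928025503799865 [0.5559075  0.12015864 0.2492878 ]
0.072 [1.27145351 2.49754914 2.403235  ] [ 0.66137382 -0.05895897  0.00429796] 0.29540779454378996 [0.55664728 0.09857749 0.24931057]
[0.55420886 0.17086415 0.24930719] 6.8917 59.78657305240631
```

View pics/c3.png

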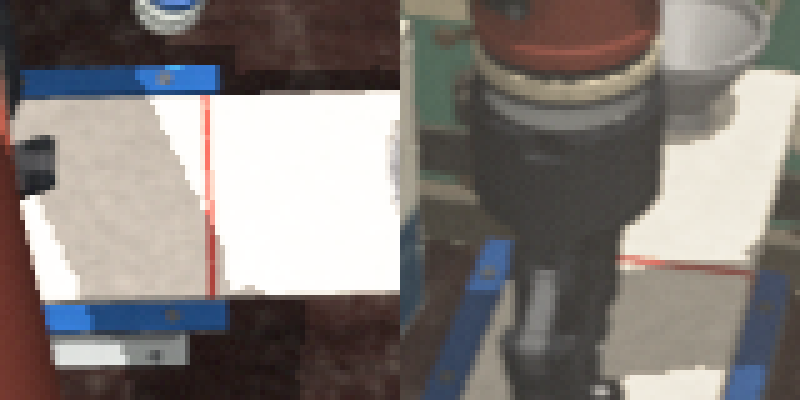

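The view shows the red line (top column ~311–312) 2–3 px short of the rail ends (314/315.6). I'll measure this to subpixel, finish the slide and check again.

```bash
cat >> h.py <<'E'
a=np.array([.0327,-.99946,0])
def gap(im):
    f=im.astype(float);B,G,R=f[...,0],f[...,1],f[...,2]
    # red line: per-row redness centroid
    S=[];c0=np.arange(300,330)
    for v in range(196,233):
        k=np.clip(R[v,300:330]-(G+B)[v,300:330]/2-15,0,None)
        k/=max(R[v,300:330].max(),1)
        if k.sum()>.2: S.append(ray("top",[(k*c0).sum()/k.sum(),v],.164)@a)
    E=[]
    for rows in(range(189,193),range(237,240)):
        for v in rows:
            k=(B-R)[v,300:330]; i0=np.argmax(k); h=np.median(np.sort(k)[-6:])/2
            j=np.where(k>h)[0].max(); x=300+j+(k[j]-h)/(k[j]-k[j+1])
            E.append(ray("top",[x,v],.162)@a)
    return np.median(S),E
E
python3 - <<'E'
from h import *
r,E=gap(cv2.imread("pics/top3.png"));print(r,np.round(E,4),np.median(E)-r)
g=np.median(E)-r
if .005<g<.013:
    p=np.array(arm.read_tool_pos());arm.line_to(list(p+g*a),.02);arm.pause(.4)
    im=snapshot("top");cv2.imwrite("pics/top4.png",im);r,E=gap(im);print(r,np.round(E,4),np.median(E)-r)
    s=snapshot("side");cv2.imwrite("pics/c4.png",np.hstack([cv2.resize(im[175:255,270:350],(400,400),interpolation=0),cv2.resize(s[110:190,250:330],(400,400),interpolation=0)]))
    print(arm.read_ft_force(),arm.read_wrist_torque(),arm.read_tool_pos(),arm.read_time())
E
```

```text
0.06693112334376435 [0.0776 0.0776 0.0776 0.0774 0.0775 0.0773 0.0774] 0.010583011954966706
0.07473299351647249 [0.0776 0.0776 0.0776 0.0774 0.0776 0.0774 0.0774] 0.0028211684707021845
[-0.40662262  5.32095991  2.72081159] [ 1.07664387 -0.03595603 -0.02393504] [0.55692941 0.08903592 0.24943266] 8.1833
```

View pics/c4.png

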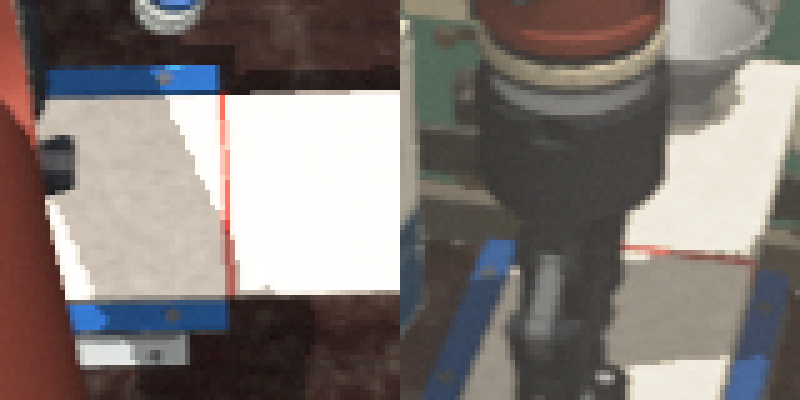

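The centroid looks biased by the warm shadow; in the crop the line sits ~0.7 px past the rail ends (222 vs 219 and 233 vs 228). I'll recheck with a tighter redness weight.

```bash
python3 - <<'E'
s=open("h.py").read()
s=s.replace("-(G+B)[v,300:330]/2-15,0,None)\n        k/=max(R[v,300:330].max(),1)","-(G+B)[v,300:330]/2,0,None)/R[v,300:330]\n        k=np.clip(k-.12,0,None)")
open("h.py","w").write(s)
E
python3 - <<'E'
from h import *
im0=cv2.imread("pics/top0.png")
r=red("top",im0);print("start",(toworld("top",r,.164)@a).mean())
for f in("top3","top4"):
    r,E=gap(cv2.imread(f"pics/{f}.png"));print(f,r,np.median(E)-r)
im=cv2.imread("pics/top4.png").astype(int)
for v in(198,205,212,226,231):print(v,[tuple(x) for x in im[v,311:319]])
print([tuple(x) for x in im[190,311:319]],[tuple(x) for x in im[238,311:319]])
E
```

```text
start -0.0025434428440149716
top3 0.06985126869832527 0.007662866600405785
top4 0.07932207295247798 -0.001767910965303307
198 [(np.int64(253), np.int64(254), np.int64(255)), (np.int64(252), np.int64(254), np.int64(255)), (np.int64(222), np.int64(233), np.int64(254)), (np.int64(101), np.int64(116), np.int64(252)), (np.int64(240), np.int64(248), np.int64(254)), (np.int64(253), np.int64(254), np.int64(255)), (np.int64(252), np.int64(254), np.int64(255)), (np.int64(252), np.int64(254), np.int64(255))]
205 [(np.int64(252), np.int64(254), np.int64(255)), (np.int64(252), np.int64(254), np.int64(255)), (np.int64(252), np.int64(254), np.int64(255)), (np.int64(182), np.int64(197), np.int64(253)), (np.int64(142), np.int64(158), np.int64(253)), (np.int64(245), np.int64(251), np.int64(255)), (np.int64(253), np.int64(254), np.int64(255)), (np.int64(252), np.int64(254), np.int64(255))]
212 [(np.int64(245), np.int64(250), np.int64(253)), (np.int64(252), np.int64(254), np.int64(255)), (np.int64(252), np.int64(254), np.int64(255)), (np.int64(197), np.int64(215), np.int64(254)), (np.int64(103), np.int6
[... 937 characters left out ...]
), np.int64(122), np.int64(54)), (np.int64(212), np.int64(123), np.int64(56)), (np.int64(137), np.int64(81), np.int64(43)), (np.int64(43), np.int64(33), np.int64(37)), (np.int64(31), np.int64(31), np.int64(41)), (np.int64(26), np.int64(27), np.int64(37)), (np.int64(27), np.int64(30), np.int64(39)), (np.int64(27), np.int64(27), np.int64(38))] [(np.int64(127), np.int64(75), np.int64(34)), (np.int64(127), np.int64(74), np.int64(33)), (np.int64(126), np.int64(75), np.int64(33)), (np.int64(130), np.int64(75), np.int64(36)), (np.int64(85), np.int64(54), np.int64(38)), (np.int64(35), np.int64(34), np.int64(41)), (np.int64(27), np.int64(28), np.int64(41)), (np.int64(24), np.int64(25), np.int64(39))]
```

The tighter measure shows a 1.8 mm overshoot, which matches the commanded travel. I'll nudge it back, verify, then hand in.

Run:
```python
from h import *
p=np.array(arm.read_tool_pos());arm.line_to([*(p-.0017*a)[:2],.2493],.01);arm.pause(.4)
im=snapshot("top");r,E=gap(im);print(np.median(E)-r,arm.read_ft_force(),arm.read_wrist_torque(),arm.read_tool_pos(),arm.read_opening(),arm.read_finger_force(),arm.read_time())
s=snapshot("side");cv2.imwrite("pics/c5.png",np.hstack([cv2.resize(im[150:290,250:390],(400,400)),cv2.resize(s[100:240,220:360],(400,400))]))
```

```text
-0.001830677103868153 [ 0.48852173 -3.48548487  4.26271345] [-0.4981288  -0.03023436  0.16736868] [0.55695499 0.08937009 0.2493083 ] 0.2940843238014939 59.985551834106445 9.0583
```

View pics/c5.png

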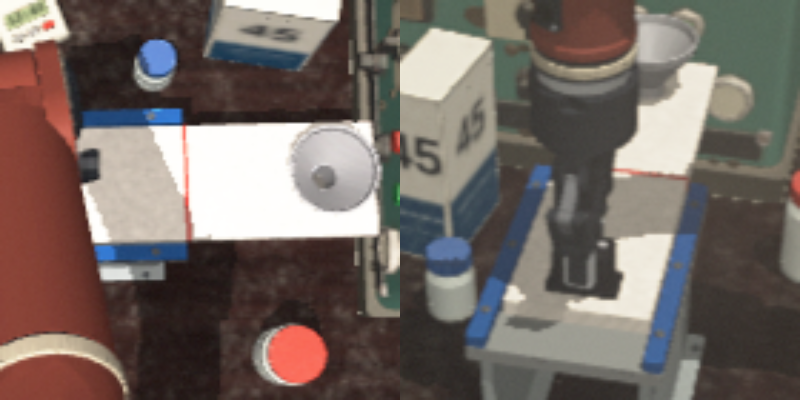

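The view shows the board flat between the rails, with the jars and timer undisturbed. Stiction absorbed the nudge, so I'll command the remaining correction.

Run:
```python
from h import *
p=np.array(arm.read_tool_pos());y=.0907
for i in range(4):
    y+=.0008;arm.line_to([.5569,y,.2493],.01);arm.pause(.25)
    r,E=gap(snapshot("top"));g=np.median(E)-r;print(y,g,arm.read_ft_force(),arm.read_tool_pos())
    if g>-.0007:break
arm.pause(.5);print(arm.read_dq().max() if hasattr(arm.read_dq(),'max') else arm.read_dq(),arm.read_time())
```

```text
0.0915 -0.0009145745176640935 [-0.02464185 -4.91497576  3.37159841] [0.55704404 0.09004019 0.24929095]
0.0923 -0.00028349836805932616 [ 0.44533124 -5.25011791  4.21449069] [0.55706691 0.09069508 0.24927836]
0.00238212346940307 10.7083
```

```bash
python3 -c "
from station import arm,ticket
arm.pause(.5)
print(ticket.finish_job())"
```

```text
the job is handed in; nothing more can be done
None
```

The job is handed in: the red line measured about 0.3 mm from level with the rail ends, the gripper still holds the handle at 60 N, and the board lies flat on the stand at about 11 s; the jars and timer look undisturbed, but I didn't check the cup's position, or the spout over it, in the final pictures.

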